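# Slide the hanging sample pot round the bent rail to its stop

### The job

Take the hanging sample pot by its stem and slide its ring along the bent wire rail, round both bends, until the ring is fully home against the brass stop collar over the drip tray. Press it firmly but gently against the stop (about 5 N) for one second to be sure that it is seated, then let go and leave it hanging there at rest. Never force it: the wire was bent by hand and wanders, so let the ring follow it with no more than about 8 N anywhere on the rail or the stop, and leave the other bottles and vessels where they stand.

Things in the scene. Friction and masses are not known exactly. Their poses are not given: they have to be found in the camera images.
- carrier: Pot carrier, rigid, 0.14-0.28 kg, hanging loosely on the wire. Origin: centre of its steel ring; x along the bore towards the stop, z up. Ring 21 mm outside, 13 mm bore, 8 mm long. Round upright stem to hold it by, 14 mm thick, 17 to 62 mm above the origin (thin neck below it). Closed pot, 40 mm wide, 29 to 72 mm below the origin. Hanging free, the origin is 3 mm below the wire's centre line.
- rail: Level steel wire 7 mm thick, centre line 150 mm above the bench, a thin post at each end; it does not give. Origin: foot of the start post; x along the first leg, y to its left, z up. From above: first leg 130 mm, bend left, second leg, bend right, last leg to the stop and end post. Hand-bent: the legs bow up to 15 mm sideways, either way, from straight; the ring has 3 mm play all round.
- bend_1 (a point): Middle of the first bend, on the wire's centre line (139 mm along the rail's x, 2 mm left). The bend turns left by 50 degrees at 22 mm radius, from (130, 0) to (147, 8) mm in the rail's x, y; the second leg, bowed, then goes 100 mm on to (211, 84). Axes as the rail's.
- bend_2 (a point): Middle of the second bend, on the wire's centre line, (220, 91) mm in the rail's x, y. The bend turns right by 30 degrees at 22 mm radius up to here, and by a further 8 to 32 degrees (differs each time) at about the same radius just after, into the last leg. Axes as the rail's.
- stop_collar: The stop: brass collar, 22 mm wide, 10 mm long, clamped on the last leg 65 to 90 mm beyond bend_2, where the wire is straight; it does not give. Origin: centre of the face that meets the ring, on the wire's line; x along the last leg away from the ring, z up. With the ring home the carrier's origin is 4 mm before it. A square steel drip tray lies on the bench below, and the end post stands beyond.
- dropper: Bystander: amber bottle, 36 mm in diameter, 90 mm tall, origin under its centre.
- jar: Bystander: low jar, 50 mm in diameter, 40 mm tall, origin under its centre.
- beaker: Bystander: open glass beaker, 54 mm in diameter, 65 mm tall, origin under its centre.
Mind the look-alikes: they are no part of the job. Leave any pink look-alike of the carrier alone.

How it is judged:
On the way, in this order (a step that is already met when the one before it is completed fails the run):
1. the ring is past the first bend (y of carrier in the frame of bend_1 above 0.02 m), for 0.05 s.
2. the ring is past the second bend, on the last leg (x of carrier in the frame of bend_2 above 0.01 m), for 0.05 s.
3. the ring is pressed against the stop collar with 3 to 10 N for 0.4 s (contact force between carrier and stop_collar between 3 and 10 N and x of carrier in the frame of stop_collar above -0.008 m), for 0.4 s.
At the end, for the whole second after the job is handed in: The ring's centre is no more than 8 mm before the stop's face (4 mm of gap at most) and within 6 mm sideways of its axis; the carrier hangs upright within 0.25 rad, slower than 0.02 m/s, and is released (x of carrier in the frame of stop_collar between -0.008 and 0 m and y of carrier in the frame of stop_collar between -0.006 and 0.006 m and linear speed of carrier below 0.02 m/s and angle between carrier's own z axis and vertical below 0.25 rad and contact force between carrier and the fingers below 0.05 N); the robot touches nothing.
It fails at once if while the gripper is on it, the carrier bears on the rail or its stop with more than 13 N (contact force between carrier and rail above 13 N and contact force between carrier and the fingers above 0.2 N).
It fails at once if a bystander is moved by more than 15 mm (distance of any of dropper, jar, beaker from where it was at the start of the episode above 0.015 m).
It also fails if it takes over 72 s, if anything falls off the work surface, if the arm or the gripper's body presses on something with over 40 N, if the wrist force passes 120 N, or if a joint passes its speed limit or range.

### The arm

A 6-joint arm with a two-finger parallel gripper is mounted at the origin on the work surface. World frame = base frame: x ahead of the robot, y to its left, z up, the work surface at z = 0. Lengths are in m, angles in rad, forces in N, time in s.
With the tool pointing down it reaches from about 0.35 to 0.975 m from the base axis. Payload 17.4 kg.
Tool frame: the origin (TCP) lies midway between the tips of the shut fingers; the grasp point (between the pads) lies 19 mm behind it; z points along the fingers, y is the line along which they close (so a half turn about z gives the same grasp; the last joint's range is limited). The gripper opens to 85 mm and grips with 20 to 120 N. Pads are 22 mm wide; open, the fingers measure 114 mm over their backs; the gripper's body (76 mm by 85 mm) begins 54 mm behind the grasp point. The pads swing forward as they close: fully open they stand 13 mm farther back than shut.
Start: joints at [1.132, 0.116, 1.442, -0, 1.584, -0.038], TCP at [0.263, 0.622, 0.231] pointing down, gripper open.
Joint ranges: [-2.83, 2.83], [-0.83, 2.19], [0.07, 2.5], [-1.14, 4.28], [0.01, 3], [-2.97, 2.97]. Speed limits (rad/s): [1.89, 1.89, 2.22, 3.14, 3.14, 3.14].

### API

Orientations are given as a unit quaternion [w, x, y, z].
In Python, from workcell import ctrl gives the robot as it stands.
- The arm moves only by the tool drive_tool, never from a script. Its argument "increments" is a list of rows, each an object with "slide": the shift along the tool's x, y, z in m, a list of three; "twist": the turn, a rotation vector about the tool's x, y, z in degrees, a list of three; "claw": the opening in per cent of the stroke, from 0 (shut) to 100 (fully open). A call has 1 to 20 rows; each row is the pose to reach, as a shift and turn from the pose commanded when the call began, along the tool's axes at that moment; what a row does not reach only later rows make up. A row lasts 1/8 s, in which the tool goes at most 62.5 mm and 10.7 degrees, less where a joint would pass 70% of its speed; a pose out of reach is approached as far as the arm can. A call with a gripper value outside its range is refused whole. The fingers move at their own pace and stop on an object; the grip force is fixed at half the most. Time passes only in rows, so rows that repeat a pose let the fingers close. It gives the time, the measured TCP pose, the force, the opening and the grip force at its end, in the units of the state.
- ctrl.read_state(): the state, without advancing time (a new reading comes with each control period).
- ctrl.camera(name): name is "scene" or "side" or "wrist"; returns (picture, depth): 480x640x3 uint8, red, green, blue; 480x640 float32, m along the optical axis (not along the pixel's ray), 0 where there is no reading.
- ctrl.get_calibration(name): a dict with "fx", "fy", "cx", "cy" (pixels), "extrinsics" (4x4, takes a point from camera to world coordinates); the wrist camera has in their place "hand_eye" (4x4, takes a point from camera to tool coordinates, whose origin is the TCP and whose axes are the flange's). Camera axes: x right, y up, looking along -z (the intrinsics and any distortion apply to the point x, -y, -z); pixel columns grow to the right and rows downward; lengths in m; the calibration is good to about 2 mm. A picture is of the moment at which its call begins: read the wrist's pose just before it. get_calibration takes no time and is no camera call.
- ctrl.hand_in(): hands the job in; it is judged then, once.
Trained networks look in the newest picture that a camera, given by its name, has taken for a name from the list of things; names that differ only in an ending like _2 or _b are one class to them, and where a whole thing is asked for, a point or a joint stands for the part that bears it (a point fixed in the world has none). Each returns a list of dicts, best first, with "score" (0 to 1); they miss things now and then, are a little off and sometimes report something else, mostly with a low value. They report only what shows in the picture. A call takes as long as a camera call. They do not tell look-alikes from the thing itself.
- ctrl.trace(camera, label): "mask" (480x640 bool, what is visible of it) and "extent" ([left, top, width, height] in pixels, round what is visible of it).
The state is a dict: "time_s": time; "qpos": joint angles; "dq": joint speeds; "effort": joint torques, N m; "eef_pos": TCP position; "tool_rot": TCP orientation; "contact_force": force on the tool from outside, world axes, zero at the start; "torque": the same for the moment, N m; "grip_width": finger opening in m; "grip_force": force on a finger pad.
Only numpy, scipy, OpenCV 4.12 (cv2) and the standard library are available. Lean on these libraries where they do the work, as an engineer would, in place of code of your own. Each camera call takes 0.05 s, during which the arm holds its last target. There are 200 camera calls.

## Working session

There is one attempt and no reset: what is moved stays moved. The work goes in short steps, Python scripts to look and compute and a tool call to move; the robot and the scene stay as the last step left them, time stands still between calls to the robot, and variables do not carry over. Pictures are saved under pics/ and viewed, at most 10 in all, crops included, and the job is handed in when it is done.

Besides the shell and the picture viewer there is one more tool, called as name([rows], argument=value, ...), one row to a line, values as JSON. drive_tool: Moves the arm, as the interface text tells. Its arguments: {"type":"object","properties":{"increments":{"type":"array","items":{"type":"object","properties":{"slide":{"type":"array","items":{"type":"number"}},"twist":{"type":"array","items":{"type":"number"}},"claw":{"type":"number"}}}}},"required":["increments"]}

```bash
mkdir -p pics
cat > h.py <<'E'
import numpy as np, cv2
from workcell import ctrl
from scipy.spatial.transform import Rotation as R
def T():
    s=ctrl.read_state(); q=s["tool_rot"]; M=np.eye(4); M[:3,:3]=R.from_quat([q[1],q[2],q[3],q[0]]).as_matrix(); M[:3,3]=s["eef_pos"]; return M
def cam(n):
    c=ctrl.get_calibration(n); E=T()@np.array(c["hand_eye"]) if n=="wrist" else np.array(c["extrinsics"])
    p,d=ctrl.camera(n); return p,d,c,E
def cloud(d,c,E):
    v,u=np.mgrid[:480,:640]; x=(u-c["cx"])/c["fx"]*d; y=-(v-c["cy"])/c["fy"]*d
    P=np.stack([x,y,-d,np.ones_like(d)],-1)@E.T; P=P[...,:3]; P[d<=0]=np.nan; return P
E
python3 - <<'E'
from h import *
s=ctrl.read_state(); print({k:np.round(v,3) for k,v in s.items()})
ims=[]
for n in ["scene","side","wrist"]:
    p,d,c,E=cam(n); P=cloud(d,c,E); np.savez(f"{n}.npz",p=p,d=d,P=P,E=E); ims.append(p)
    print(n,{k:v for k,v in c.items() if k not in("extrinsics","hand_eye")}, E.round(3).tolist())
    for l in ["carrier","rail","stop_collar","dropper","jar","beaker"]:
        for r in ctrl.trace(n,l)[:3]:
            m=r["mask"]; q=P[m]; q=q[~np.isnan(q[:,0])]
            print(n,l,round(r["score"],2),r["extent"],np.round(np.median(q,0),3) if len(q) else None, np.round(np.percentile(q,[3,97],0),3).tolist() if len(q) else None)
            np.save(f"m_{n}_{l}_{r['extent'][0]}.npy",m)
cv2.imwrite("pics/a.png",ims[0][...,::-1]);cv2.imwrite("pics/b.png",ims[1][...,::-1])
E
```

```text
{'time_s': np.float64(0.0), 'qpos': array([ 1.132,  0.116,  1.442,  0.   ,  1.584, -0.038]), 'dq': array([-0.001, -0.   ,  0.002, -0.   ,  0.   ,  0.   ]), 'effort': array([-1.0000e-03, -7.3199e+01, -6.3250e+01,  0.0000e+00,  6.0000e-03,
        0.0000e+00]), 'eef_pos': array([0.263, 0.621, 0.231]), 'tool_rot': array([-0.   ,  0.199,  0.98 , -0.001]), 'contact_force': array([-0.314,  0.018, -0.264]), 'torque': array([-0.011, -0.005, -0.043]), 'grip_force': np.float64(0.0), 'grip_width': np.float64(0.085)}
scene {'fx': 561.6283794288825, 'fy': 561.6283794288825, 'cx': 315.5800245442113, 'cy': 237.77532523143407} [[-0.71, -0.379, 0.594, 1.111], [0.705, -0.386, 0.595, 0.539], [0.004, 0.841, 0.541, 0.596], [0.0, 0.0, 0.0, 1.0]]
scene carrier 0.77 [461.6, 246.6, 29.3, 80.7] [0.456 0.234 0.042] [[0.439, 0.218, 0.006], [0.469, 0.249, 0.133]]
scene carrier 0.71 [376.7, 184.4, 24.8, 83.1] [0.513 0.1   0.117] [[0.492, 0.08, 0.078], [0.526, 0.115, 0.207]]
scene rail 0.65 [250.9, 158.6, 170.3, 165.9] [ 0.518 -0.118  0.011] [[0.477, -0.228, 0.0], [0.563, 0.157, 0.154]]
scene stop_collar 0.5 [265.
[... 1319 characters left out ...]
, [0.531, -0.169, 0.162]]
side dropper 0.9 [311.2, 258.0, 21.2, 52.4] [0.585 0.027 0.044] [[0.569, 0.021, 0.006], [0.601, 0.04, 0.091]]
side jar 0.89 [213.0, 338.9, 37.1, 44.0] [ 0.435 -0.114  0.035] [[0.414, -0.123, 0.004], [0.455, -0.084, 0.043]]
side beaker 0.86 [345.9, 295.6, 34.1, 50.2] [ 0.637 -0.063  0.046] [[0.615, -0.073, 0.006], [0.66, -0.024, 0.066]]
wrist {'fx': 373.28356039853423, 'fy': 373.28356039853423, 'cx': 315.83291100627974, 'cy': 235.44785407915106} [[0.391, -0.875, -0.287, 0.189], [0.921, 0.372, 0.12, 0.652], [0.002, -0.311, 0.95, 0.374], [0.0, 0.0, 0.0, 1.0]]
wrist carrier 0.64 [83.1, 457.8, 12.1, 22.2] [0.456 0.247 0.039] [[0.352, 0.237, 0.023], [0.464, 0.401, 0.168]]
```

View pics/a.png

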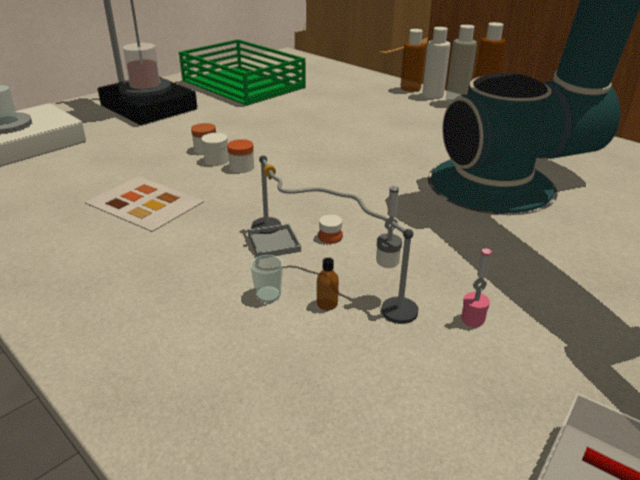

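Run:
```python
from h import *
from glob import glob
out=[]
for n in ["scene","side"]:
    z=np.load(n+".npz"); P=z["P"]; p=z["p"]
    k=(P[...,2]>.141)&(P[...,2]<.16)&(P[...,0]>.42)&(P[...,0]<.64)&(P[...,1]>-.3)&(P[...,1]<.3)
    q=P[k]; 
    for y in np.arange(-.26,.2,.012):
        s=q[(abs(q[:,1]-y)<.006)]
        if len(s): print(n,round(y,3),len(s),s.mean(0).round(4)[[0,2]],(s[:,0].max()-s[:,0].min()).round(3))
    for l in ["carrier"]:
        for f in glob(f"m_{n}_{l}_*"):
            m=np.load(f); print(f,p[m].mean(0).round(),np.median(p[m],0))
    out.append(cv2.resize(p[150:340,230:510] if n=="scene" else p[170:360,200:480],None,fx=2.8,fy=2.8)[:,:400*2])
a,b=out; 
cv2.imwrite("pics/c.png",cv2.resize(np.vstack(out),(560,600))[...,::-1] if 0 else cv2.resize(a,(780,530))[...,::-1])
cv2.imwrite("pics/d.png",cv2.resize(b,(780,530))[...,::-1])
```

```text
scene -0.224 5 [0.5049 0.1511] 0.004
scene -0.212 47 [0.503  0.1522] 0.014
scene -0.2 13 [0.5098 0.152 ] 0.012
scene -0.188 7 [0.513  0.1526] 0.008
scene -0.176 19 [0.5294 0.1543] 0.018
scene -0.164 79 [0.5254 0.1521] 0.022
scene -0.152 17 [0.533  0.1519] 0.009
scene -0.14 17 [0.5361 0.1512] 0.007
scene -0.128 16 [0.5382 0.1523] 0.006
scene -0.116 20 [0.5475 0.1524] 0.018
scene -0.104 19 [0.5574 0.152 ] 0.01
scene -0.092 34 [0.5563 0.1512] 0.015
scene -0.08 47 [0.5459 0.1512] 0.025
scene -0.068 56 [0.5279 0.1513] 0.025
scene -0.056 35 [0.5126 0.1512] 0.018
scene -0.044 30 [0.5065 0.1511] 0.01
scene -0.032 28 [0.503  0.1511] 0.009
scene -0.02 30 [0.4994 0.1509] 0.009
scene -0.008 34 [0.4938 0.1512] 0.012
scene 0.004 26 [0.4896 0.1512] 0.007
scene 0.016 18 [0.4924 0.1518] 0.009
scene 0.028 23 [0.4982 0.1521] 0.015
scene 0.04 22 [0.5061 0.1514] 0.011
scene 0.052 28 [0.5099 0.1516] 0.007
scene 0.064 31 [0.5099 0.1513] 0.008
scene 0.076 28 [0.5082 0.1515] 0.007
scene 0.088 34 [0.5105 0.151 ] 0.013
scene 0.1 81 [0.5107 0.1512] 0.019
scene 0.112 29 [0.5122 0.1516] 0.007
scene 0.124 24 [0.51
[... 733 characters left out ...]
 [0.5068 0.1535] 0.011
side -0.044 25 [0.5018 0.1537] 0.007
side -0.032 23 [0.4989 0.154 ] 0.007
side -0.02 28 [0.4943 0.1538] 0.01
side -0.008 24 [0.4883 0.1531] 0.012
side 0.004 19 [0.4868 0.1538] 0.006
side 0.016 29 [0.4918 0.1534] 0.009
side 0.028 27 [0.4993 0.1531] 0.013
side 0.04 20 [0.5052 0.1537] 0.01
side 0.052 18 [0.5074 0.1536] 0.006
side 0.064 17 [0.5059 0.1537] 0.008
side 0.076 15 [0.5042 0.1541] 0.006
side 0.088 61 [0.5072 0.1518] 0.02
side 0.1 28 [0.5043 0.1525] 0.019
side 0.112 4 [0.5123 0.1528] 0.002
side 0.124 24 [0.5163 0.1532] 0.006
side 0.136 19 [0.5182 0.1517] 0.007
m_side_carrier_229.9.npy [96. 62. 61.] [84. 58. 54.]
m_side_carrier_260.3.npy [75. 69. 60.] [74. 68. 61.]
```

View pics/c.png

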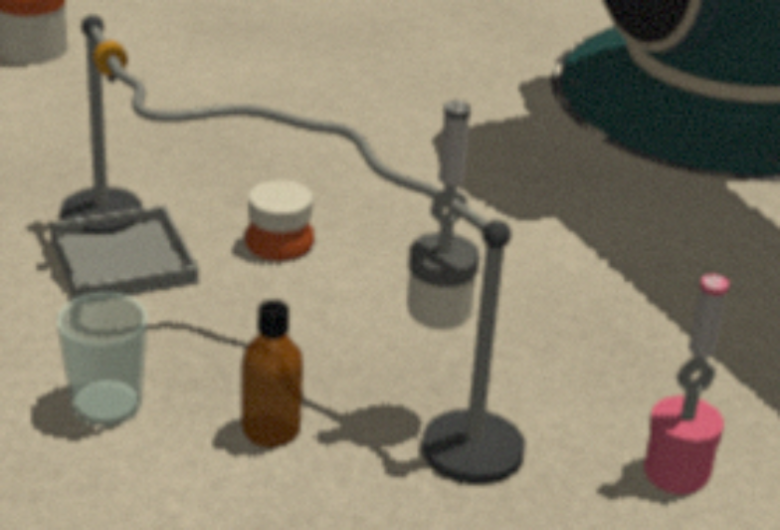

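View pics/d.png

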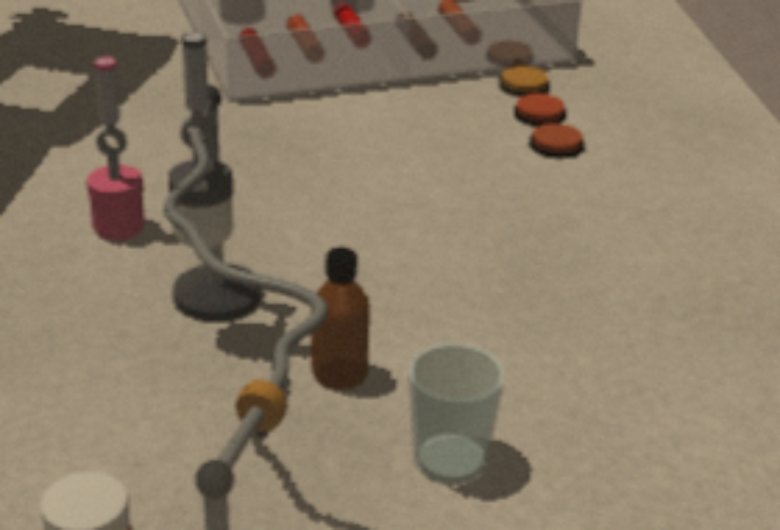

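The real carrier is the grey pot hanging on the wire at scene (390,225). The pink one at (475,300) stands on the bench and is the look-alike. The collar is at (270,170). I'll move to a view above the wire.

drive_tool([
  {"slide": [0, 0, -0.06], "twist": [0, 0, 0], "claw": 100},
  {"slide": [-0.1, -0.08, -0.08], "twist": [0, 0, -10], "claw": 100},
  {"slide": [-0.565, -0.469, -0.08], "twist": [0, 0, -23], "claw": 100},
  {"slide": [-0.565, -0.469, -0.08], "twist": [0, 0, -23], "claw": 100},
  {"slide": [-0.565, -0.469, -0.08], "twist": [0, 0, -23], "claw": 100},
  {"slide": [-0.565, -0.469, -0.08], "twist": [0, 0, -23], "claw": 100},
  {"slide": [-0.565, -0.469, -0.08], "twist": [0, 0, -23], "claw": 100},
  {"slide": [-0.565, -0.469, -0.08], "twist": [0, 0, -23], "claw": 100},
  {"slide": [-0.565, -0.469, -0.08], "twist": [0, 0, -23], "claw": 100},
  {"slide": [-0.565, -0.469, -0.08], "twist": [0, 0, -23], "claw": 100},
  {"slide": [-0.565, -0.469, -0.08], "twist": [0, 0, -23], "claw": 100},
  {"slide": [-0.565, -0.469, -0.08], "twist": [0, 0, -23], "claw": 100},
  {"slide": [-0.565, -0.469, -0.08], "twist": [0, 0, -23], "claw": 100},
  {"slide": [-0.565, -0.469, -0.08], "twist": [0, 0, -23], "claw": 100},
  {"slide": [-0.565, -0.469, -0.08], "twist": [0, 0, -23], "claw": 100},
  {"slide": [-0.565, -0.469, -0.08], "twist": [0, 0, -23], "claw": 100},
  {"slide": [-0.565, -0.469, -0.08], "twist": [0, 0, -23], "claw": 100},
  {"slide": [-0.565, -0.469, -0.08], "twist": [0, 0, -23], "claw": 100},
])

```text
time_s: 3.3
eef_pos: [0.6005, -0.0302, 0.3115]
tool_rot: [0.0, -0.001, 1.0, -0.0]
contact_force: [-0.2, 0.4, -0.1]
grip_width: 0.0854
grip_force: 0.0
```

Run:
```python
from h import *
p,d,c,E=cam("wrist"); P=cloud(d,c,E); np.savez("w1.npz",p=p,d=d,P=P,E=E)
cv2.imwrite("pics/e.png",p[...,::-1])
for l in ["carrier","rail","stop_collar"]:
    for r in ctrl.trace("wrist",l)[:2]:
        q=P[r["mask"]]; q=q[~np.isnan(q[:,0])]
        print(l,round(r["score"],2),r["extent"],np.percentile(q,[3,50,97],0).round(4).tolist())
k=(P[...,2]>.138)&(P[...,2]<.165)&(abs(P[...,0]-.52)<.1)&(P[...,1]>-.3)&(P[...,1]<.2)
q=P[k]
for y in np.arange(-.24,.17,.008):
    s=q[abs(q[:,1]-y)<.004]
    if len(s): print(round(y,3),len(s),s.mean(0).round(4)[[0,2]],(s[:,0].max()-s[:,0].min()).round(3))
k=(P[...,2]>.19)&(P[...,2]<.22)&(abs(P[...,0]-.52)<.06)&(abs(P[...,1]-.1)<.06); print("stem top",P[k].mean(0),k.sum(),np.ptp(P[k],axis=0))
```

```text
carrier 0.71 [538.6, 9.5, 99.7, 55.3] [[0.4328, 0.211, 0.01], [0.4503, 0.2242, 0.0438], [0.4658, 0.2408, 0.1168]]
carrier 0.57 [433.2, 70.8, 100.6, 49.6] [[0.4892, 0.0778, 0.0898], [0.5076, 0.0908, 0.1251], [0.5224, 0.1039, 0.2098]]
rail 0.65 [55.8, 60.0, 484.2, 109.6] [[0.479, -0.2211, 0.0018], [0.512, -0.1523, 0.0136], [0.5595, 0.1349, 0.1575]]
stop_collar 0.62 [120.7, 102.3, 27.3, 25.7] [[0.5122, -0.177, 0.1459], [0.5202, -0.1689, 0.1582], [0.5304, -0.1627, 0.1616]]
-0.224 20 [0.4985 0.1553] 0.01
-0.216 255 [0.4986 0.1553] 0.015
-0.208 229 [0.4995 0.1525] 0.016
-0.2 121 [0.5061 0.1525] 0.011
-0.192 123 [0.5101 0.1527] 0.011
-0.184 116 [0.5143 0.1525] 0.011
-0.176 145 [0.5219 0.1578] 0.019
-0.168 416 [0.5211 0.156 ] 0.023
-0.16 169 [0.523  0.1524] 0.019
-0.152 106 [0.5303 0.1527] 0.01
-0.144 95 [0.5325 0.1527] 0.008
-0.136 96 [0.5333 0.1527] 0.008
-0.128 104 [0.5354 0.1529] 0.01
-0.12 139 [0.5413 0.1528] 0.016
-0.112 128 [0.5492 0.1527] 0.016
-0.104 97 [0.5546 0.1527] 0.009
-0.096 91 [0.5549 0.153 ] 0.009
-0.088 116 [0.5502 0.1529] 0.014
-0.08 176 [0.5401 0.1529] 0.024
-0.072 193 [
[... 260 characters left out ...]
4 [0.4896 0.1529] 0.011
0.0 112 [0.4868 0.1529] 0.008
0.008 117 [0.4872 0.1529] 0.008
0.016 125 [0.4901 0.1529] 0.011
0.024 127 [0.4949 0.1529] 0.012
0.032 126 [0.5    0.1529] 0.012
0.04 117 [0.5042 0.1528] 0.01
0.048 104 [0.5066 0.1531] 0.008
0.056 103 [0.5071 0.1532] 0.007
0.064 101 [0.5063 0.1532] 0.007
0.072 106 [0.5051 0.1531] 0.008
0.08 105 [0.5042 0.1531] 0.007
0.088 198 [0.5074 0.1518] 0.015
0.096 183 [0.5048 0.151 ] 0.021
0.104 1 [0.5119 0.1501] 0.0
0.112 25 [0.5124 0.1522] 0.001
0.12 58 [0.513  0.1532] 0.004
0.128 207 [0.515  0.1537] 0.014
0.136 190 [0.5142 0.1565] 0.015
0.144 3 [0.5137 0.1556] 0.005
stem top [0.50585349 0.09324746 0.20534642] 756 [0.01412646 0.01498715 0.02116972]
```

View pics/e.png

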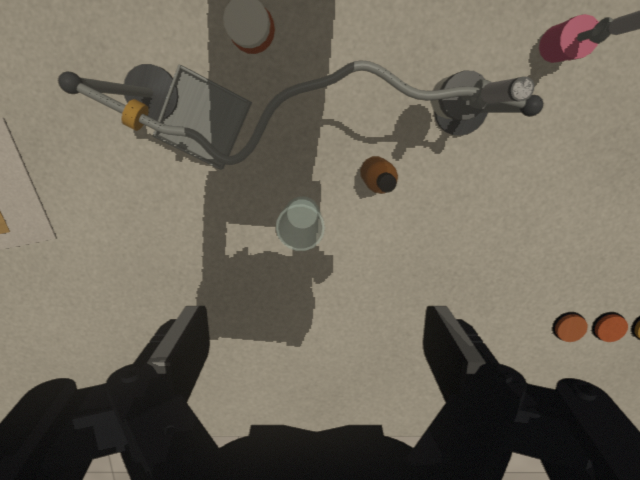

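```bash
cat > line.py <<'E'
from h import *
from scipy.interpolate import splprep,splev
z=np.load("w1.npz"); P=z["P"]
k=(P[...,2]>.1515)&(P[...,2]<.1565)&(P[...,0]>.47)&(P[...,0]<.57)&(P[...,1]>-.205)&(P[...,1]<.125)
q=P[k][:,:2]
q=q[~((q[:,1]>.082)&(q[:,1]<.112))]; q=q[~((q[:,1]<-.157)&(q[:,1]>-.182))]
# initial path ordered by y, then refine by local projection
ys=np.r_[np.arange(.122,.11,-.006),np.arange(.08,-.156,-.006),np.arange(-.184,-.2,-.006)]
c=np.array([[np.mean(q[abs(q[:,1]-y)<.004,0]),y] for y in ys])
for it in range(6):
    tck,u=splprep(c.T,s=len(c)*(.0004)**2)
    uu=np.linspace(0,1,400); L=np.array(splev(uu,tck)).T
    i=np.argmin(((q[:,None]-L[None])**2).sum(2),1)
    u=np.linspace(.0,1,56); c=[]
    for a in u:
        m=abs(uu[i]-a)<.012
        if m.sum()>8:
            t=np.array(splev(a,tck,der=1)); t/=np.hypot(*t); n=np.array([-t[1],t[0]]); o=np.array(splev(a,tck))
            w=(q[m]-o)@n; c.append(o+n*(np.percentile(w,5)+np.percentile(w,95))/2)
    c=np.array(c)
s=np.r_[0,np.cumsum(np.hypot(*np.diff(L,axis=0).T))]
t=np.gradient(L,axis=0); hd=np.degrees(np.unwrap(np.arctan2(t[:,0],-t[:,1])))  # heading left of -y
def at(x): return np.array([np.interp(x,s,L[:,0]),np.interp(x,s,L[:,1]),np.interp(x,s,hd)])
def sof(p): return s[np.argmin(((L-np.array(p)[:2])**2).sum(1))]
if __name__=="__main__":
    np.savez("line.npz",s=s,L=L,hd=hd)
    for x in np.arange(0,s[-1],.01): print(round(x,3),at(x).round(4))
    k=(P[...,2]>.206)&(P[...,2]<.216)&(abs(P[...,0]-.51)<.04)&(abs(P[...,1]-.1)<.04); a=P[k]; print("top",k.sum(),(a.min(0)+a.max(0))/2,np.ptp(a,axis=0),a.mean(0))
    st=(a.min(0)+a.max(0))/2; print("s",sof(st),at(sof(st)))
    k=(P[...,2]>.1595)&(abs(P[...,0]-.52)<.02)&(abs(P[...,1]+.17)<.015); a=P[k]; print("collar top",a.mean(0),np.ptp(a,axis=0),sof(a.mean(0)),at(sof(a.mean(0))))
    k=(abs(P[...,2]-.155)<.006)&(abs(P[...,0]-.52)<.02)&(abs(P[...,1]+.17)<.02); a=P[k]
    so=at(sof([.521,-.17])); tt=np.array([np.sin(np.radians(so[2])),-np.cos(np.radians(so[2]))]); w=(a[:,:2]-so[:2]); lat=w@np.array([-tt[1],tt[0]]); lo=(w@tt)[abs(lat)>5e-3]; print(sof([.521,-.17]),np.percentile(lo,[2,98]),len(lo))
E
python3 line.py
```

```text
0.0 [ 0.5131  0.1223 -8.2965]
0.01 [  0.5111   0.1125 -14.3765]
0.02 [  0.5084   0.1029 -16.0836]
0.03 [  0.5058   0.0932 -12.5986]
0.04 [ 0.5044  0.0833 -3.6021]
0.05 [0.5048 0.0734 8.4528]
0.06 [0.5066 0.0635 9.4334]
0.07 [ 0.5072  0.0536 -4.2498]
0.08 [  0.5051   0.0438 -19.5718]
0.09 [  0.501    0.0347 -28.1111]
0.1 [ 4.96000e-01  2.61000e-02 -3.07582e+01]
0.11 [ 4.91000e-01  1.74000e-02 -2.81075e+01]
0.12 [ 4.87200e-01  8.20000e-03 -1.41284e+01]
0.13 [ 4.87200e-01 -1.70000e-03  1.45533e+01]
0.14 [ 4.90900e-01 -1.10000e-02  2.63808e+01]
0.15 [ 4.95300e-01 -2.00000e-02  2.30454e+01]
0.16 [ 0.4987 -0.0294 17.2661]
0.17 [ 0.5013 -0.039  14.2028]
0.18 [ 0.5041 -0.0486 19.2847]
0.19 [ 0.5085 -0.0575 35.4615]
0.2 [ 0.5154 -0.0647 51.0186]
0.21 [ 0.5237 -0.0704 59.1922]
0.22 [ 0.5324 -0.0753 61.3454]
0.23 [ 0.5411 -0.0802 58.3998]
0.24 [ 0.5491 -0.0862 45.4523]
0.25 [ 0.5543 -0.0946 15.7891]
0.26 [  0.5542  -0.1045 -16.149 ]
0.27 [  0.549   -0.1129 -43.586 ]
0.28 [  0.5418  -0.1198 -44.8227]
0.29 [  0.5362  -0.128  -22.5091]
0.3 [  0.5336  -0.1376 -10.8501]
0.31 [  0.5315  -0.1474 -14.7295]
0.32 [  0.5285  -0.1569 -19.735 ]
0.33 [  0.5248  -0.1662 -23.9303]
0.34 [  0.5204  -0.1752 -27.3512]
0.35 [  0.5156  -0.184  -30.0532]
0.36 [  0.5104  -0.1925 -32.0855]
top 510 [0.50570405 0.09544657 0.20870951] [0.01412646 0.01481838 0.00540295] [0.50571829 0.09478317 0.20899302]
s 0.027687558658963083 [  0.50637131   0.09545305 -13.89585622]
collar top [ 0.52142494 -0.17052793  0.16051311] [0.01428788 0.01270497 0.00318893] 0.33494236082126616 [  0.52268695  -0.17067489 -25.71522383]
0.33494236082126616 [-0.00453905  0.00577081] 271
```

drive_tool([
  {"slide": [0.05, 0.06, 0.01], "twist": [0, 0, 8], "claw": 100},
  {"slide": [0.095, 0.1255, 0.04], "twist": [0, 0, 13], "claw": 100},
  {"slide": [0.095, 0.1255, 0.05], "twist": [0, 0, 13], "claw": 100},
  {"slide": [0.095, 0.1255, 0.05], "twist": [0, 0, 13], "claw": 100},
  {"slide": [0.095, 0.1255, 0.08], "twist": [0, 0, 13], "claw": 100},
  {"slide": [0.095, 0.1255, 0.11], "twist": [0, 0, 13], "claw": 80},
  {"slide": [0.095, 0.1255, 0.13], "twist": [0, 0, 13], "claw": 60},
  {"slide": [0.095, 0.1255, 0.139], "twist": [0, 0, 13], "claw": 40},
  {"slide": [0.095, 0.1255, 0.139], "twist": [0, 0, 13], "claw": 30},
  {"slide": [0.095, 0.1255, 0.139], "twist": [0, 0, 13], "claw": 30},
  {"slide": [0.095, 0.1255, 0.139], "twist": [0, 0, 13], "claw": 30},
  {"slide": [0.095, 0.1255, 0.139], "twist": [0, 0, 13], "claw": 30},
])

```text
time_s: 5.0
eef_pos: [0.5057, 0.0947, 0.1727]
tool_rot: [0.0, 0.113, 0.994, 0.0]
contact_force: [-0.1, -0.5, 0.5]
grip_width: 0.0253
grip_force: 0.0
```

Run:
```python
from h import *
p,d,c,E=cam("wrist"); P=cloud(d,c,E); s=ctrl.read_state(); print(s["eef_pos"],s["grip_width"],s["contact_force"])
cv2.imwrite("pics/f.png",p[...,::-1])
r=ctrl.trace("wrist","carrier")
for x in r[:2]:
    q=P[x["mask"]]; print(x["score"],x["extent"]); q=q[q[:,2]>.2]; print(len(q),(np.nanmin(q,0)+np.nanmax(q,0))/2,np.ptp(q,axis=0)) if len(q) else 0
```

```text
[0.50560554 0.09469452 0.17262299] 0.025810766946619643 [ 0.24919627  0.6191713  -0.49549241]
0.81 [285.2, 209.4, 69.5, 173.3]
1705 [0.50513222 0.09545648 0.20541296] [0.014876   0.01410883 0.01082551]
0.69 [444.0, 70.4, 151.0, 66.6]
```

View pics/f.png

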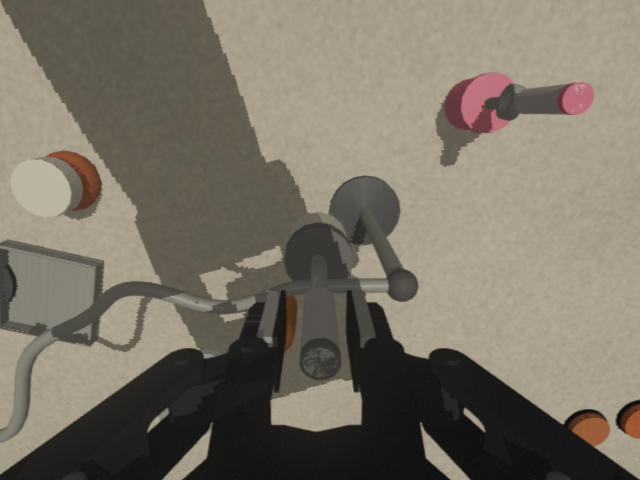

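The stem, with its top at (321,357), sits centred between the pads, so I'll close.

drive_tool([
  {"slide": [0, 0, 0], "twist": [0, 0, 0], "claw": 18},
  {"slide": [0, 0, 0], "twist": [0, 0, 0], "claw": 10},
  {"slide": [0, 0, 0], "twist": [0, 0, 0], "claw": 0},
  {"slide": [0, 0, 0], "twist": [0, 0, 0], "claw": 0},
  {"slide": [0, 0, 0], "twist": [0, 0, 0], "claw": 0},
])

```text
time_s: 5.72
eef_pos: [0.5056, 0.0947, 0.1724]
tool_rot: [0.0, 0.113, 0.994, 0.0]
contact_force: [-0.6, 1.2, 2.9]
grip_width: 0.0126
grip_force: 58.5
```

drive_tool([
  {"slide": [0, 0, -0.0015], "twist": [0, 0, 0], "claw": 0},
  {"slide": [0, 0, -0.003], "twist": [0, 0, 0], "claw": 0},
  {"slide": [0, 0, -0.003], "twist": [0, 0, 0], "claw": 0},
])

```text
time_s: 6.1
eef_pos: [0.5055, 0.0946, 0.1752]
tool_rot: [-0.0, 0.113, 0.994, -0.0]
contact_force: [-0.0, 0.4, -1.2]
grip_width: 0.0127
grip_force: 58.3
```

Run:
```python
from h import *
p,d,c,E=cam("wrist"); P=cloud(d,c,E); M=T(); print(M.round(4).tolist(),ctrl.read_state()["contact_force"])
k=(P[...,2]>.207)&(P[...,2]<.22)&(abs(P[...,0]-.506)<.012)&(abs(P[...,1]-.0955)<.012)
v,u=np.where(k); print(u.min(),u.max(),v.min(),v.max()); q=P[k]; m=(q.min(0)+q.max(0))/2; print(len(q),m,np.ptp(q,axis=0),"in tool",M[:3,:3].T@(m-M[:3,3]))
from line import sof,at
print(sof(m),at(sof(m)))
```

```text
[[-0.9745, 0.2243, -0.0002, 0.5055], [0.2243, 0.9745, -0.0, 0.0947], [0.0002, -0.0001, -1.0, 0.1752], [0.0, 0.0, 0.0, 1.0]] [ 0.42442248  0.50881616 -1.25748846]
288 351 326 397
2433 [0.50596596 0.09558342 0.2135299 ] [0.02364379 0.02382655 0.01293876] in tool [-0.00026506  0.00097727 -0.0383348 ]
0.027687558658963083 [  0.50637131   0.09545305 -13.89585622]
```

```bash
cat > wp.py <<'E'
import sys
from h import *
z=np.load("line.npz"); S,L,hd=z["s"],z["L"],z["hd"]
s1,n,ox,oy=float(sys.argv[1]),int(sys.argv[2]),float(sys.argv[3])/1e3,float(sys.argv[4])/1e3
off=np.array([ox,oy]); M=T(); st=ctrl.read_state(); p=M[:2,3]-off
i=np.argmin(((L-p)**2).sum(1)); h=np.degrees(np.arctan2(-M[0,1],M[1,1]))
t=np.array([np.sin(np.radians(hd[i])),-np.cos(np.radians(hd[i]))]); nl=np.array([-t[1],t[0]])
F=np.array(st["contact_force"]); print("t",round(st["time_s"],2),"s",S[i].round(4),"lateral mm left",((p-L[i])@nl*1e3).round(2),"tool head",h.round(1),"wire",hd[i].round(1),"F along,left,up",(F[:2]@t).round(2),(F[:2]@nl).round(2),F[2].round(2),"z",M[2,3].round(4),"torque",np.round(st["torque"],3))
x=np.linspace(S[i],s1,n+1)[1:]; hs=np.convolve(np.pad(hd,12,mode="edge"),np.ones(25)/25,"valid")
out=[]
for a in x:
    g=np.array([np.interp(a,S,L[:,0]),np.interp(a,S,L[:,1])])+off
    d=M[:3,:3].T@np.r_[g-M[:2,3],0]
    d=np.round(d*2000)/2000; out.append('{"slide": [%g, %g, 0], "twist": [0, 0, %d], "claw": 0}'%(d[0],d[1],round(h-np.interp(a,S,hs))))
print("["+", ".join(out)+"]")
E
python3 wp.py 0.048 8 -0.5 -0.5
```

```text
t 6.15 s 0.0277 lateral mm left -0.32 tool head -13.0 wire -13.9 F along,left,up -0.6 0.29 -1.26 z 0.1752 torque [-0.011 -0.002  0.022]
[{"slide": [-0.0005, -0.002, 0], "twist": [0, 0, -2], "claw": 0}, {"slide": [-0.0005, -0.0045, 0], "twist": [0, 0, -3], "claw": 0}, {"slide": [-0.0005, -0.0075, 0], "twist": [0, 0, -6], "claw": 0}, {"slide": [-0.001, -0.01, 0], "twist": [0, 0, -8], "claw": 0}, {"slide": [-0.001, -0.0125, 0], "twist": [0, 0, -11], "claw": 0}, {"slide": [-0.0015, -0.015, 0], "twist": [0, 0, -13], "claw": 0}, {"slide": [-0.0025, -0.0175, 0], "twist": [0, 0, -15], "claw": 0}, {"slide": [-0.003, -0.0195, 0], "twist": [0, 0, -17], "claw": 0}]
```

drive_tool([
  {"slide": [-0.0005, -0.002, 0], "twist": [0, 0, -2], "claw": 0},
  {"slide": [-0.0005, -0.0045, 0], "twist": [0, 0, -3], "claw": 0},
  {"slide": [-0.0005, -0.0075, 0], "twist": [0, 0, -6], "claw": 0},
  {"slide": [-0.001, -0.01, 0], "twist": [0, 0, -8], "claw": 0},
  {"slide": [-0.001, -0.0125, 0], "twist": [0, 0, -11], "claw": 0},
  {"slide": [-0.0015, -0.015, 0], "twist": [0, 0, -13], "claw": 0},
  {"slide": [-0.0025, -0.0175, 0], "twist": [0, 0, -15], "claw": 0},
  {"slide": [-0.003, -0.0195, 0], "twist": [0, 0, -17], "claw": 0},
])

```text
time_s: 7.15
eef_pos: [0.504, 0.0748, 0.1753]
tool_rot: [-0.0, -0.036, 0.999, -0.0]
contact_force: [-0.1, 0.4, -1.8]
grip_width: 0.0124
grip_force: 58.4
```

```bash
python3 wp.py 0.080 12 -0.5 -0.5
```

```text
t 7.15 s 0.0476 lateral mm left -0.02 tool head 4.1 wire 6.1 F along,left,up -0.41 -0.04 -1.84 z 0.1753 torque [-0.014  0.006 -0.009]
[{"slide": [-0, -0.0025, 0], "twist": [0, 0, -2], "claw": 0}, {"slide": [-0.0005, -0.005, 0], "twist": [0, 0, -3], "claw": 0}, {"slide": [-0.0005, -0.0075, 0], "twist": [0, 0, -3], "claw": 0}, {"slide": [-0.001, -0.0105, 0], "twist": [0, 0, -3], "claw": 0}, {"slide": [-0.0015, -0.013, 0], "twist": [0, 0, -1], "claw": 0}, {"slide": [-0.0015, -0.0155, 0], "twist": [0, 0, 1], "claw": 0}, {"slide": [-0.0015, -0.0185, 0], "twist": [0, 0, 4], "claw": 0}, {"slide": [-0.0015, -0.021, 0], "twist": [0, 0, 7], "claw": 0}, {"slide": [-0.001, -0.024, 0], "twist": [0, 0, 11], "claw": 0}, {"slide": [-0, -0.0265, 0], "twist": [0, 0, 15], "claw": 0}, {"slide": [0.0005, -0.029, 0], "twist": [0, 0, 19], "claw": 0}, {"slide": [0.0015, -0.0315, 0], "twist": [0, 0, 22], "claw": 0}]
```

No contact forces so far.

drive_tool([
  {"slide": [0, -0.0025, 0], "twist": [0, 0, -2], "claw": 0},
  {"slide": [-0.0005, -0.005, 0], "twist": [0, 0, -3], "claw": 0},
  {"slide": [-0.0005, -0.0075, 0], "twist": [0, 0, -3], "claw": 0},
  {"slide": [-0.001, -0.0105, 0], "twist": [0, 0, -3], "claw": 0},
  {"slide": [-0.0015, -0.013, 0], "twist": [0, 0, -1], "claw": 0},
  {"slide": [-0.0015, -0.0155, 0], "twist": [0, 0, 1], "claw": 0},
  {"slide": [-0.0015, -0.0185, 0], "twist": [0, 0, 4], "claw": 0},
  {"slide": [-0.0015, -0.021, 0], "twist": [0, 0, 7], "claw": 0},
  {"slide": [-0.001, -0.024, 0], "twist": [0, 0, 11], "claw": 0},
  {"slide": [0, -0.0265, 0], "twist": [0, 0, 15], "claw": 0},
  {"slide": [0.0005, -0.029, 0], "twist": [0, 0, 19], "claw": 0},
  {"slide": [0.0015, -0.0315, 0], "twist": [0, 0, 22], "claw": 0},
])

```text
time_s: 8.65
eef_pos: [0.5048, 0.0433, 0.1753]
tool_rot: [-0.0, 0.158, 0.987, 0.0]
contact_force: [-0.3, 0.5, -2.0]
grip_width: 0.0127
grip_force: 58.3
```

```bash
python3 wp.py 0.115 14 -0.5 -0.5
```

```text
t 8.65 s 0.0797 lateral mm left 0.18 tool head -18.2 wire -19.2 F along,left,up -0.36 -0.46 -2.01 z 0.1753 torque [ 0.033  0.002 -0.016]
[{"slide": [0.0005, -0.0025, 0], "twist": [0, 0, 3], "claw": 0}, {"slide": [0.0005, -0.005, 0], "twist": [0, 0, 5], "claw": 0}, {"slide": [0.001, -0.0075, 0], "twist": [0, 0, 7], "claw": 0}, {"slide": [0.001, -0.01, 0], "twist": [0, 0, 9], "claw": 0}, {"slide": [0.0015, -0.0125, 0], "twist": [0, 0, 10], "claw": 0}, {"slide": [0.002, -0.015, 0], "twist": [0, 0, 11], "claw": 0}, {"slide": [0.0025, -0.017, 0], "twist": [0, 0, 11], "claw": 0}, {"slide": [0.0035, -0.0195, 0], "twist": [0, 0, 11], "claw": 0}, {"slide": [0.004, -0.022, 0], "twist": [0, 0, 11], "claw": 0}, {"slide": [0.0045, -0.0245, 0], "twist": [0, 0, 10], "claw": 0}, {"slide": [0.005, -0.027, 0], "twist": [0, 0, 9], "claw": 0}, {"slide": [0.0055, -0.0295, 0], "twist": [0, 0, 8], "claw": 0}, {"slide": [0.0055, -0.032, 0], "twist": [0, 0, 5], "claw": 0}, {"slide": [0.006, -0.0345, 0], "twist": [0, 0, 2], "claw": 0}]
```

drive_tool([
  {"slide": [0.0005, -0.0025, 0], "twist": [0, 0, 3], "claw": 0},
  {"slide": [0.0005, -0.005, 0], "twist": [0, 0, 5], "claw": 0},
  {"slide": [0.001, -0.0075, 0], "twist": [0, 0, 7], "claw": 0},
  {"slide": [0.001, -0.01, 0], "twist": [0, 0, 9], "claw": 0},
  {"slide": [0.0015, -0.0125, 0], "twist": [0, 0, 10], "claw": 0},
  {"slide": [0.002, -0.015, 0], "twist": [0, 0, 11], "claw": 0},
  {"slide": [0.0025, -0.017, 0], "twist": [0, 0, 11], "claw": 0},
  {"slide": [0.0035, -0.0195, 0], "twist": [0, 0, 11], "claw": 0},
  {"slide": [0.004, -0.022, 0], "twist": [0, 0, 11], "claw": 0},
  {"slide": [0.0045, -0.0245, 0], "twist": [0, 0, 10], "claw": 0},
  {"slide": [0.005, -0.027, 0], "twist": [0, 0, 9], "claw": 0},
  {"slide": [0.0055, -0.0295, 0], "twist": [0, 0, 8], "claw": 0},
  {"slide": [0.0055, -0.032, 0], "twist": [0, 0, 5], "claw": 0},
  {"slide": [0.006, -0.0345, 0], "twist": [0, 0, 2], "claw": 0},
])

```text
time_s: 10.4
eef_pos: [0.4884, 0.0124, 0.1753]
tool_rot: [-0.0, 0.172, 0.985, 0.0]
contact_force: [0.2, 0.2, -2.0]
grip_width: 0.0122
grip_force: 58.4
```

```bash
python3 wp.py 0.145 14 -0.5 -0.5
```

```text
t 10.4 s 0.1149 lateral mm left 0.1 tool head -19.8 wire -23.3 F along,left,up -0.22 0.08 -2.0 z 0.1753 torque [0.024 0.041 0.039]
[{"slide": [0, -0.002, 0], "twist": [0, 0, -3], "claw": 0}, {"slide": [0, -0.004, 0], "twist": [0, 0, -7], "claw": 0}, {"slide": [-0, -0.0065, 0], "twist": [0, 0, -12], "claw": 0}, {"slide": [-0.0005, -0.0085, 0], "twist": [0, 0, -17], "claw": 0}, {"slide": [-0.0015, -0.0105, 0], "twist": [0, 0, -21], "claw": 0}, {"slide": [-0.002, -0.0125, 0], "twist": [0, 0, -26], "claw": 0}, {"slide": [-0.0035, -0.014, 0], "twist": [0, 0, -31], "claw": 0}, {"slide": [-0.0045, -0.016, 0], "twist": [0, 0, -34], "claw": 0}, {"slide": [-0.006, -0.0175, 0], "twist": [0, 0, -38], "claw": 0}, {"slide": [-0.0075, -0.019, 0], "twist": [0, 0, -40], "claw": 0}, {"slide": [-0.009, -0.0205, 0], "twist": [0, 0, -42], "claw": 0}, {"slide": [-0.0105, -0.022, 0], "twist": [0, 0, -43], "claw": 0}, {"slide": [-0.012, -0.0235, 0], "twist": [0, 0, -44], "claw": 0}, {"slide": [-0.0135, -0.025, 0], "twist": [0, 0, -44], "claw": 0}]
```

drive_tool([
  {"slide": [0, -0.002, 0], "twist": [0, 0, -3], "claw": 0},
  {"slide": [0, -0.004, 0], "twist": [0, 0, -7], "claw": 0},
  {"slide": [0, -0.0065, 0], "twist": [0, 0, -12], "claw": 0},
  {"slide": [-0.0005, -0.0085, 0], "twist": [0, 0, -17], "claw": 0},
  {"slide": [-0.0015, -0.0105, 0], "twist": [0, 0, -21], "claw": 0},
  {"slide": [-0.002, -0.0125, 0], "twist": [0, 0, -26], "claw": 0},
  {"slide": [-0.0035, -0.014, 0], "twist": [0, 0, -31], "claw": 0},
  {"slide": [-0.0045, -0.016, 0], "twist": [0, 0, -34], "claw": 0},
  {"slide": [-0.006, -0.0175, 0], "twist": [0, 0, -38], "claw": 0},
  {"slide": [-0.0075, -0.019, 0], "twist": [0, 0, -40], "claw": 0},
  {"slide": [-0.009, -0.0205, 0], "twist": [0, 0, -42], "claw": 0},
  {"slide": [-0.0105, -0.022, 0], "twist": [0, 0, -43], "claw": 0},
  {"slide": [-0.012, -0.0235, 0], "twist": [0, 0, -44], "claw": 0},
  {"slide": [-0.0135, -0.025, 0], "twist": [0, 0, -44], "claw": 0},
])

```text
time_s: 12.15
eef_pos: [0.4927, -0.0157, 0.1753]
tool_rot: [0.0, -0.208, 0.978, 0.0]
contact_force: [-0.1, -1.0, -2.1]
grip_width: 0.0128
grip_force: 58.4
```

```bash
python3 wp.py 0.185 15 -0.5 -0.5
```

```text
t 12.15 s 0.1445 lateral mm left 0.08 tool head 24.0 wire 26.3 F along,left,up 0.83 -0.51 -2.11 z 0.1753 torque [-0.025  0.023  0.045]
[{"slide": [0, -0.0025, 0], "twist": [0, 0, 0], "claw": 0}, {"slide": [0, -0.005, 0], "twist": [0, 0, 1], "claw": 0}, {"slide": [0, -0.008, 0], "twist": [0, 0, 3], "claw": 0}, {"slide": [0.0005, -0.0105, 0], "twist": [0, 0, 4], "claw": 0}, {"slide": [0.0005, -0.013, 0], "twist": [0, 0, 5], "claw": 0}, {"slide": [0.001, -0.016, 0], "twist": [0, 0, 7], "claw": 0}, {"slide": [0.001, -0.0185, 0], "twist": [0, 0, 7], "claw": 0}, {"slide": [0.0015, -0.021, 0], "twist": [0, 0, 8], "claw": 0}, {"slide": [0.002, -0.024, 0], "twist": [0, 0, 8], "claw": 0}, {"slide": [0.0025, -0.0265, 0], "twist": [0, 0, 8], "claw": 0}, {"slide": [0.003, -0.029, 0], "twist": [0, 0, 7], "claw": 0}, {"slide": [0.0035, -0.032, 0], "twist": [0, 0, 5], "claw": 0}, {"slide": [0.0035, -0.0345, 0], "twist": [0, 0, 3], "claw": 0}, {"slide": [0.004, -0.037, 0], "twist": [0, 0, 0], "claw": 0}, {"slide": [0.004, -0.04, 0], "twist": [0, 0, -4], "claw": 0}]
```

drive_tool([
  {"slide": [0, -0.0025, 0], "twist": [0, 0, 0], "claw": 0},
  {"slide": [0, -0.005, 0], "twist": [0, 0, 1], "claw": 0},
  {"slide": [0, -0.008, 0], "twist": [0, 0, 3], "claw": 0},
  {"slide": [0.0005, -0.0105, 0], "twist": [0, 0, 4], "claw": 0},
  {"slide": [0.0005, -0.013, 0], "twist": [0, 0, 5], "claw": 0},
  {"slide": [0.001, -0.016, 0], "twist": [0, 0, 7], "claw": 0},
  {"slide": [0.001, -0.0185, 0], "twist": [0, 0, 7], "claw": 0},
  {"slide": [0.0015, -0.021, 0], "twist": [0, 0, 8], "claw": 0},
  {"slide": [0.002, -0.024, 0], "twist": [0, 0, 8], "claw": 0},
  {"slide": [0.0025, -0.0265, 0], "twist": [0, 0, 8], "claw": 0},
  {"slide": [0.003, -0.029, 0], "twist": [0, 0, 7], "claw": 0},
  {"slide": [0.0035, -0.032, 0], "twist": [0, 0, 5], "claw": 0},
  {"slide": [0.0035, -0.0345, 0], "twist": [0, 0, 3], "claw": 0},
  {"slide": [0.004, -0.037, 0], "twist": [0, 0, 0], "claw": 0},
  {"slide": [0.004, -0.04, 0], "twist": [0, 0, -4], "claw": 0},
])

```text
time_s: 14.02
eef_pos: [0.5053, -0.0539, 0.1753]
tool_rot: [0.0, -0.244, 0.97, -0.0]
contact_force: [0.2, 0.9, -2.2]
grip_width: 0.0124
grip_force: 58.4
```

```bash
python3 wp.py 0.220 15 -0.5 -0.5
```

```text
t 14.03 s 0.1852 lateral mm left -0.25 tool head 28.2 wire 26.3 F along,left,up -0.71 0.62 -2.18 z 0.1753 torque [ 0.017 -0.037 -0.011]
[{"slide": [-0.0005, -0.0025, 0], "twist": [0, 0, -3], "claw": 0}, {"slide": [-0.0005, -0.0045, 0], "twist": [0, 0, -7], "claw": 0}, {"slide": [-0.001, -0.007, 0], "twist": [0, 0, -10], "claw": 0}, {"slide": [-0.0015, -0.0095, 0], "twist": [0, 0, -14], "claw": 0}, {"slide": [-0.002, -0.0115, 0], "twist": [0, 0, -17], "claw": 0}, {"slide": [-0.003, -0.0135, 0], "twist": [0, 0, -20], "claw": 0}, {"slide": [-0.0035, -0.016, 0], "twist": [0, 0, -23], "claw": 0}, {"slide": [-0.0045, -0.018, 0], "twist": [0, 0, -25], "claw": 0}, {"slide": [-0.006, -0.02, 0], "twist": [0, 0, -27], "claw": 0}, {"slide": [-0.007, -0.022, 0], "twist": [0, 0, -29], "claw": 0}, {"slide": [-0.008, -0.024, 0], "twist": [0, 0, -30], "claw": 0}, {"slide": [-0.0095, -0.026, 0], "twist": [0, 0, -31], "claw": 0}, {"slide": [-0.0105, -0.028, 0], "twist": [0, 0, -32], "claw": 0}, {"slide": [-0.012, -0.03, 0], "twist": [0, 0, -32], "claw": 0}, {"slide": [-0.013, -0.032, 0], "twist": [0, 0, -32], "claw": 0}]
```

drive_tool([
  {"slide": [-0.0005, -0.0025, 0], "twist": [0, 0, -3], "claw": 0},
  {"slide": [-0.0005, -0.0045, 0], "twist": [0, 0, -7], "claw": 0},
  {"slide": [-0.001, -0.007, 0], "twist": [0, 0, -10], "claw": 0},
  {"slide": [-0.0015, -0.0095, 0], "twist": [0, 0, -14], "claw": 0},
  {"slide": [-0.002, -0.0115, 0], "twist": [0, 0, -17], "claw": 0},
  {"slide": [-0.003, -0.0135, 0], "twist": [0, 0, -20], "claw": 0},
  {"slide": [-0.0035, -0.016, 0], "twist": [0, 0, -23], "claw": 0},
  {"slide": [-0.0045, -0.018, 0], "twist": [0, 0, -25], "claw": 0},
  {"slide": [-0.006, -0.02, 0], "twist": [0, 0, -27], "claw": 0},
  {"slide": [-0.007, -0.022, 0], "twist": [0, 0, -29], "claw": 0},
  {"slide": [-0.008, -0.024, 0], "twist": [0, 0, -30], "claw": 0},
  {"slide": [-0.0095, -0.026, 0], "twist": [0, 0, -31], "claw": 0},
  {"slide": [-0.0105, -0.028, 0], "twist": [0, 0, -32], "claw": 0},
  {"slide": [-0.012, -0.03, 0], "twist": [0, 0, -32], "claw": 0},
  {"slide": [-0.013, -0.032, 0], "twist": [0, 0, -32], "claw": 0},
])

```text
time_s: 15.9
eef_pos: [0.5319, -0.076, 0.1753]
tool_rot: [-0.0, -0.5, 0.866, 0.0]
contact_force: [-0.7, -0.9, -1.8]
grip_width: 0.0126
grip_force: 58.4
```

```bash
python3 wp.py 0.250 14 -0.5 -0.5
```

```text
t 15.9 s 0.2203 lateral mm left -0.18 tool head 60.0 wire 61.3 F along,left,up -0.17 -1.08 -1.76 z 0.1753 torque [0.032 0.047 0.031]
[{"slide": [-0, -0.0025, 0], "twist": [0, 0, 0], "claw": 0}, {"slide": [-0.0005, -0.0045, 0], "twist": [0, 0, 1], "claw": 0}, {"slide": [-0.0005, -0.0065, 0], "twist": [0, 0, 2], "claw": 0}, {"slide": [-0.0005, -0.0085, 0], "twist": [0, 0, 3], "claw": 0}, {"slide": [-0, -0.011, 0], "twist": [0, 0, 5], "claw": 0}, {"slide": [-0, -0.013, 0], "twist": [0, 0, 7], "claw": 0}, {"slide": [0, -0.015, 0], "twist": [0, 0, 10], "claw": 0}, {"slide": [0.0005, -0.017, 0], "twist": [0, 0, 13], "claw": 0}, {"slide": [0.001, -0.019, 0], "twist": [0, 0, 17], "claw": 0}, {"slide": [0.0015, -0.0215, 0], "twist": [0, 0, 21], "claw": 0}, {"slide": [0.002, -0.023, 0], "twist": [0, 0, 26], "claw": 0}, {"slide": [0.003, -0.025, 0], "twist": [0, 0, 32], "claw": 0}, {"slide": [0.0045, -0.027, 0], "twist": [0, 0, 38], "claw": 0}, {"slide": [0.0055, -0.0285, 0], "twist": [0, 0, 44], "claw": 0}]
```

drive_tool([
  {"slide": [0, -0.0025, 0], "twist": [0, 0, 0], "claw": 0},
  {"slide": [-0.0005, -0.0045, 0], "twist": [0, 0, 1], "claw": 0},
  {"slide": [-0.0005, -0.0065, 0], "twist": [0, 0, 2], "claw": 0},
  {"slide": [-0.0005, -0.0085, 0], "twist": [0, 0, 3], "claw": 0},
  {"slide": [0, -0.011, 0], "twist": [0, 0, 5], "claw": 0},
  {"slide": [0, -0.013, 0], "twist": [0, 0, 7], "claw": 0},
  {"slide": [0, -0.015, 0], "twist": [0, 0, 10], "claw": 0},
  {"slide": [0.0005, -0.017, 0], "twist": [0, 0, 13], "claw": 0},
  {"slide": [0.001, -0.019, 0], "twist": [0, 0, 17], "claw": 0},
  {"slide": [0.0015, -0.0215, 0], "twist": [0, 0, 21], "claw": 0},
  {"slide": [0.002, -0.023, 0], "twist": [0, 0, 26], "claw": 0},
  {"slide": [0.003, -0.025, 0], "twist": [0, 0, 32], "claw": 0},
  {"slide": [0.0045, -0.027, 0], "twist": [0, 0, 38], "claw": 0},
  {"slide": [0.0055, -0.0285, 0], "twist": [0, 0, 44], "claw": 0},
])

```text
time_s: 17.65
eef_pos: [0.5538, -0.095, 0.1753]
tool_rot: [-0.0, -0.137, 0.991, 0.0]
contact_force: [-0.8, 0.2, -1.9]
grip_width: 0.0125
grip_force: 58.3
```

```bash
python3 wp.py 0.275 14 -0.5 -0.5
```

```text
t 17.65 s 0.2499 lateral mm left 0.05 tool head 15.8 wire 16.2 F along,left,up -0.42 -0.75 -1.88 z 0.1753 torque [-0.032  0.031  0.009]
[{"slide": [0, -0.0015, 0], "twist": [0, 0, 5], "claw": 0}, {"slide": [0.0005, -0.0035, 0], "twist": [0, 0, 11], "claw": 0}, {"slide": [0.001, -0.005, 0], "twist": [0, 0, 17], "claw": 0}, {"slide": [0.0015, -0.007, 0], "twist": [0, 0, 23], "claw": 0}, {"slide": [0.002, -0.0085, 0], "twist": [0, 0, 28], "claw": 0}, {"slide": [0.003, -0.01, 0], "twist": [0, 0, 33], "claw": 0}, {"slide": [0.004, -0.0115, 0], "twist": [0, 0, 38], "claw": 0}, {"slide": [0.0055, -0.013, 0], "twist": [0, 0, 43], "claw": 0}, {"slide": [0.007, -0.014, 0], "twist": [0, 0, 47], "claw": 0}, {"slide": [0.008, -0.015, 0], "twist": [0, 0, 50], "claw": 0}, {"slide": [0.0095, -0.016, 0], "twist": [0, 0, 53], "claw": 0}, {"slide": [0.0115, -0.017, 0], "twist": [0, 0, 55], "claw": 0}, {"slide": [0.013, -0.018, 0], "twist": [0, 0, 56], "claw": 0}, {"slide": [0.0145, -0.0185, 0], "twist": [0, 0, 57], "claw": 0}]
```

drive_tool([
  {"slide": [0, -0.0015, 0], "twist": [0, 0, 5], "claw": 0},
  {"slide": [0.0005, -0.0035, 0], "twist": [0, 0, 11], "claw": 0},
  {"slide": [0.001, -0.005, 0], "twist": [0, 0, 17], "claw": 0},
  {"slide": [0.0015, -0.007, 0], "twist": [0, 0, 23], "claw": 0},
  {"slide": [0.002, -0.0085, 0], "twist": [0, 0, 28], "claw": 0},
  {"slide": [0.003, -0.01, 0], "twist": [0, 0, 33], "claw": 0},
  {"slide": [0.004, -0.0115, 0], "twist": [0, 0, 38], "claw": 0},
  {"slide": [0.0055, -0.013, 0], "twist": [0, 0, 43], "claw": 0},
  {"slide": [0.007, -0.014, 0], "twist": [0, 0, 47], "claw": 0},
  {"slide": [0.008, -0.015, 0], "twist": [0, 0, 50], "claw": 0},
  {"slide": [0.0095, -0.016, 0], "twist": [0, 0, 53], "claw": 0},
  {"slide": [0.0115, -0.017, 0], "twist": [0, 0, 55], "claw": 0},
  {"slide": [0.013, -0.018, 0], "twist": [0, 0, 56], "claw": 0},
  {"slide": [0.0145, -0.0185, 0], "twist": [0, 0, 57], "claw": 0},
])

```text
time_s: 19.4
eef_pos: [0.5448, -0.1168, 0.1753]
tool_rot: [-0.0, 0.35, 0.937, -0.0]
contact_force: [-0.6, -0.3, -1.7]
grip_width: 0.0126
grip_force: 58.4
```

```bash
python3 wp.py 0.312 15 -0.5 -0.5
```

```text
t 19.4 s 0.2749 lateral mm left -0.17 tool head -41.0 wire -47.2 F along,left,up 0.64 -0.15 -1.74 z 0.1753 torque [-0.058 -0.011 -0.009]
[{"slide": [0, -0.0025, 0], "twist": [0, 0, 0], "claw": 0}, {"slide": [0.0005, -0.0045, 0], "twist": [0, 0, -2], "claw": 0}, {"slide": [0.0005, -0.007, 0], "twist": [0, 0, -4], "claw": 0}, {"slide": [0.0005, -0.0095, 0], "twist": [0, 0, -7], "claw": 0}, {"slide": [-0, -0.012, 0], "twist": [0, 0, -11], "claw": 0}, {"slide": [-0.0005, -0.0145, 0], "twist": [0, 0, -15], "claw": 0}, {"slide": [-0.0015, -0.017, 0], "twist": [0, 0, -19], "claw": 0}, {"slide": [-0.0025, -0.019, 0], "twist": [0, 0, -23], "claw": 0}, {"slide": [-0.0035, -0.0215, 0], "twist": [0, 0, -25], "claw": 0}, {"slide": [-0.005, -0.0235, 0], "twist": [0, 0, -27], "claw": 0}, {"slide": [-0.006, -0.0255, 0], "twist": [0, 0, -27], "claw": 0}, {"slide": [-0.0075, -0.0275, 0], "twist": [0, 0, -28], "claw": 0}, {"slide": [-0.0085, -0.03, 0], "twist": [0, 0, -27], "claw": 0}, {"slide": [-0.01, -0.032, 0], "twist": [0, 0, -26], "claw": 0}, {"slide": [-0.011, -0.0345, 0], "twist": [0, 0, -25], "claw": 0}]
```

drive_tool([
  {"slide": [0, -0.0025, 0], "twist": [0, 0, 0], "claw": 0},
  {"slide": [0.0005, -0.0045, 0], "twist": [0, 0, -2], "claw": 0},
  {"slide": [0.0005, -0.007, 0], "twist": [0, 0, -4], "claw": 0},
  {"slide": [0.0005, -0.0095, 0], "twist": [0, 0, -7], "claw": 0},
  {"slide": [0, -0.012, 0], "twist": [0, 0, -11], "claw": 0},
  {"slide": [-0.0005, -0.0145, 0], "twist": [0, 0, -15], "claw": 0},
  {"slide": [-0.0015, -0.017, 0], "twist": [0, 0, -19], "claw": 0},
  {"slide": [-0.0025, -0.019, 0], "twist": [0, 0, -23], "claw": 0},
  {"slide": [-0.0035, -0.0215, 0], "twist": [0, 0, -25], "claw": 0},
  {"slide": [-0.005, -0.0235, 0], "twist": [0, 0, -27], "claw": 0},
  {"slide": [-0.006, -0.0255, 0], "twist": [0, 0, -27], "claw": 0},
  {"slide": [-0.0075, -0.0275, 0], "twist": [0, 0, -28], "claw": 0},
  {"slide": [-0.0085, -0.03, 0], "twist": [0, 0, -27], "claw": 0},
  {"slide": [-0.01, -0.032, 0], "twist": [0, 0, -26], "claw": 0},
  {"slide": [-0.011, -0.0345, 0], "twist": [0, 0, -25], "claw": 0},
])

```text
time_s: 21.28
eef_pos: [0.5305, -0.1501, 0.1753]
tool_rot: [-0.0, 0.14, 0.99, 0.0]
contact_force: [0.5, 0.6, -1.4]
grip_width: 0.0119
grip_force: 58.3
```

```bash
python3 wp.py 0.323 8 -0.5 -0.5
python3 - <<'E'
from h import *
p,d,c,E=cam("wrist"); P=cloud(d,c,E); M=T(); cv2.imwrite("pics/g.png",p[...,::-1])
for l in ["stop_collar"]:
    for r in ctrl.trace("wrist",l)[:2]:
        q=P[r["mask"]]; q=q[(q[:,2]>.14)&(q[:,2]<.17)]; w=(q-M[:3,3])@M[:3,:3]
        print(r["score"],r["extent"],len(q),np.percentile(w,[3,50,97],0).round(4).tolist())
# wire beyond collar in tool frame
w=(P-M[:3,3])@M[:3,:3]; k=(abs(P[...,2]-.152)<.003)
for y in np.arange(-.06,.0,.005):
    a=w[k&(abs(w[...,1]-y)<.0025)&(abs(w[...,0])<.03)]
    if len(a): print(round(y,3),len(a),(a[:,0].min()+a[:,0].max())/2,np.ptp(a[:,0]))
E
```

```text
t 21.27 s 0.3121 lateral mm left 0.18 tool head -16.0 wire -15.9 F along,left,up -0.71 0.3 -1.44 z 0.1753 torque [-0.017  0.053  0.009]
[{"slide": [0, -0.001, 0], "twist": [0, 0, 0], "claw": 0}, {"slide": [0, -0.0025, 0], "twist": [0, 0, 1], "claw": 0}, {"slide": [0, -0.004, 0], "twist": [0, 0, 2], "claw": 0}, {"slide": [0.0005, -0.0055, 0], "twist": [0, 0, 2], "claw": 0}, {"slide": [0.0005, -0.0065, 0], "twist": [0, 0, 3], "claw": 0}, {"slide": [0.0005, -0.008, 0], "twist": [0, 0, 4], "claw": 0}, {"slide": [0.0005, -0.0095, 0], "twist": [0, 0, 4], "claw": 0}, {"slide": [0.0005, -0.0105, 0], "twist": [0, 0, 5], "claw": 0}]
0.57 [255.4, 255.6, 30.7, 45.1] 950 [[-0.0043, -0.027, 0.0137], [0.0072, -0.0218, 0.0162], [0.0137, -0.0167, 0.0258]]
-0.06 156 0.010366075618909612 0.008145534461186855
-0.055 155 0.00945878232116545 0.007576528931108689
-0.05 156 0.008652557168920199 0.007428335924798303
-0.045 153 0.007742959348109313 0.007324127120625699
-0.04 148 0.006858041084543315 0.007249619179008746
-0.035 154 0.005744317601252547 0.0075682887864631215
-0.03 139 0.004885492892675002 0.00699756816515627
-0.025 43 0.011015688818344357 0.007012492270842107
-0.02 72 0.004331909743773128 0.019326566833160835
-0.015 171 0.005577470202559479 0.015141627058733405
-0.01 144 0.0010040911440245147 0.008304919938864052
-0.005 112 0.003925920729776971 0.013605114040993512
```

View pics/g.png

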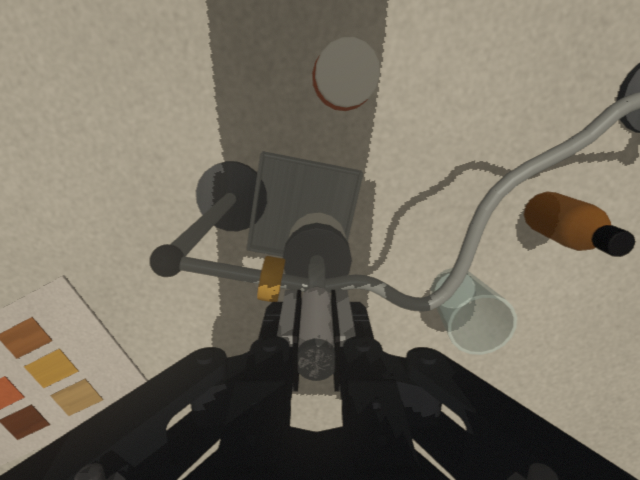

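The collar at (270,278) is about 12 mm ahead of the ring, and the wire there runs about 10° to the right of the tool's heading. I'll approach, then creep in by force.

drive_tool([
  {"slide": [0, -0.002, 0], "twist": [0, 0, 2], "claw": 0},
  {"slide": [0.0005, -0.004, 0], "twist": [0, 0, 5], "claw": 0},
  {"slide": [0.0005, -0.006, 0], "twist": [0, 0, 7], "claw": 0},
  {"slide": [0.001, -0.008, 0], "twist": [0, 0, 9], "claw": 0},
  {"slide": [0.0015, -0.0095, 0], "twist": [0, 0, 10], "claw": 0},
  {"slide": [0.0015, -0.0095, 0], "twist": [0, 0, 10], "claw": 0},
])

```text
time_s: 22.12
eef_pos: [0.5265, -0.1587, 0.1753]
tool_rot: [0.0, 0.225, 0.974, -0.0]
contact_force: [0.7, 0.6, -1.5]
grip_width: 0.0124
grip_force: 58.4
```

drive_tool([
  {"slide": [0, -0.0005, 0], "twist": [0, 0, 0], "claw": 0},
  {"slide": [0, -0.001, 0], "twist": [0, 0, 0], "claw": 0},
  {"slide": [0, -0.001, 0], "twist": [0, 0, 0], "claw": 0},
])

```text
time_s: 22.5
eef_pos: [0.5261, -0.1596, 0.1753]
tool_rot: [0.0, 0.225, 0.974, -0.0]
contact_force: [-0.3, -0.1, -1.6]
grip_width: 0.0126
grip_force: 58.4
```

drive_tool([
  {"slide": [0, -0.0005, 0], "twist": [0, 0, 0], "claw": 0},
  {"slide": [0, -0.0005, 0], "twist": [0, 0, 0], "claw": 0},
])

```text
time_s: 22.75
eef_pos: [0.5258, -0.16, 0.1753]
tool_rot: [-0.0, 0.225, 0.974, 0.0]
contact_force: [0.3, 0.3, -0.5]
grip_width: 0.0128
grip_force: 58.4
```

drive_tool([
  {"slide": [0, -0.0005, 0], "twist": [0, 0, 0], "claw": 0},
  {"slide": [0, -0.0005, 0], "twist": [0, 0, 0], "claw": 0},
])

```text
time_s: 23.0
eef_pos: [0.5256, -0.1605, 0.1753]
tool_rot: [0.0, 0.225, 0.974, 0.0]
contact_force: [0.1, 0.3, -2.0]
grip_width: 0.0124
grip_force: 58.4
```

drive_tool([
  {"slide": [0, -0.0005, 0], "twist": [0, 0, 0], "claw": 0},
  {"slide": [0, -0.0005, 0], "twist": [0, 0, 0], "claw": 0},
])

```text
time_s: 23.25
eef_pos: [0.5254, -0.1609, 0.1753]
tool_rot: [0.0, 0.225, 0.974, -0.0]
contact_force: [0.4, -0.6, -1.5]
grip_width: 0.0125
grip_force: 58.4
```

drive_tool([
  {"slide": [0, -0.0003, 0], "twist": [0, 0, 0], "claw": 0},
  {"slide": [0, -0.0003, 0], "twist": [0, 0, 0], "claw": 0},
])

```text
time_s: 23.5
eef_pos: [0.5253, -0.1612, 0.1753]
tool_rot: [0.0, 0.225, 0.974, -0.0]
contact_force: [0.6, 0.2, -0.4]
grip_width: 0.0125
grip_force: 58.4
```

drive_tool([
  {"slide": [0, -0.0003, 0], "twist": [0, 0, 0], "claw": 0},
  {"slide": [0, -0.0003, 0], "twist": [0, 0, 0], "claw": 0},
])

```text
time_s: 23.75
eef_pos: [0.5252, -0.1615, 0.1753]
tool_rot: [-0.0, 0.225, 0.974, -0.0]
contact_force: [0.5, 0.1, -0.8]
grip_width: 0.0126
grip_force: 58.4
```

drive_tool([
  {"slide": [0, -0.0003, 0], "twist": [0, 0, 0], "claw": 0},
  {"slide": [0, -0.0003, 0], "twist": [0, 0, 0], "claw": 0},
])

```text
time_s: 24.0
eef_pos: [0.525, -0.1617, 0.1753]
tool_rot: [-0.0, 0.225, 0.974, -0.0]
contact_force: [0.6, 1.1, -1.8]
grip_width: 0.0129
grip_force: 58.4
```

drive_tool([
  {"slide": [0, -0.0003, 0], "twist": [0, 0, 0], "claw": 0},
  {"slide": [0, -0.0003, 0], "twist": [0, 0, 0], "claw": 0},
])

```text
time_s: 24.25
eef_pos: [0.5249, -0.162, 0.1753]
tool_rot: [-0.0, 0.225, 0.974, 0.0]
contact_force: [0.0, 0.1, -1.9]
grip_width: 0.0128
grip_force: 58.4
```

drive_tool([
  {"slide": [0, 0, 0], "twist": [0, 0, 0], "claw": 0},
])

```text
time_s: 24.38
eef_pos: [0.5249, -0.162, 0.1753]
tool_rot: [-0.0, 0.225, 0.974, 0.0]
contact_force: [0.2, -0.5, -1.7]
grip_width: 0.0124
grip_force: 58.3
```

drive_tool([
  {"slide": [0, -0.0004, 0], "twist": [0, 0, 0], "claw": 0},
  {"slide": [0, -0.0004, 0], "twist": [0, 0, 0], "claw": 0},
])

```text
time_s: 24.62
eef_pos: [0.5248, -0.1622, 0.1753]
tool_rot: [0.0, 0.225, 0.974, 0.0]
contact_force: [2.3, 2.3, -2.5]
grip_width: 0.0122
grip_force: 58.5
```

drive_tool([
  {"slide": [0, -0.0003, 0], "twist": [0, 0, 0], "claw": 0},
  {"slide": [0, -0.0003, 0], "twist": [0, 0, 0], "claw": 0},
])

```text
time_s: 24.88
eef_pos: [0.5247, -0.1623, 0.1753]
tool_rot: [0.0, 0.225, 0.974, 0.0]
contact_force: [3.3, 4.3, -1.7]
grip_width: 0.0125
grip_force: 58.6
```

Now 5.3 N along the wire. Hold for over 1 s.

drive_tool([
  {"slide": [0, 0, 0], "twist": [0, 0, 0], "claw": 0},
  {"slide": [0, 0, 0], "twist": [0, 0, 0], "claw": 0},
  {"slide": [0, 0, 0], "twist": [0, 0, 0], "claw": 0},
  {"slide": [0, 0, 0], "twist": [0, 0, 0], "claw": 0},
])

```text
time_s: 25.38
eef_pos: [0.5247, -0.1623, 0.1753]
tool_rot: [0.0, 0.225, 0.974, 0.0]
contact_force: [3.4, 4.6, -1.2]
grip_width: 0.0123
grip_force: 58.6
```

drive_tool([
  {"slide": [0, 0, 0], "twist": [0, 0, 0], "claw": 0},
  {"slide": [0, 0, 0], "twist": [0, 0, 0], "claw": 0},
  {"slide": [0, 0, 0], "twist": [0, 0, 0], "claw": 0},
  {"slide": [0, 0, 0], "twist": [0, 0, 0], "claw": 0},
  {"slide": [0, 0, 0], "twist": [0, 0, 0], "claw": 0},
])

```text
time_s: 26.0
eef_pos: [0.5247, -0.1623, 0.1753]
tool_rot: [0.0, 0.225, 0.974, 0.0]
contact_force: [2.4, 3.6, -0.9]
grip_width: 0.0126
grip_force: 58.6
```

drive_tool([
  {"slide": [0, 0.0004, 0], "twist": [0, 0, 0], "claw": 0},
  {"slide": [0, 0.0004, 0.0012], "twist": [0, 0, 0], "claw": 0},
  {"slide": [0, 0.0004, 0.0024], "twist": [0, 0, 0], "claw": 0},
  {"slide": [0, 0.0004, 0.0024], "twist": [0, 0, 0], "claw": 0},
])

```text
time_s: 26.5
eef_pos: [0.5247, -0.1622, 0.1728]
tool_rot: [-0.0, 0.225, 0.974, 0.0]
contact_force: [2.1, 1.9, -0.9]
grip_width: 0.0121
grip_force: 58.7
```

drive_tool([
  {"slide": [0, 0, 0], "twist": [0, 0, 0], "claw": 18},
  {"slide": [0, 0, 0], "twist": [0, 0, 0], "claw": 25},
  {"slide": [0, 0, 0], "twist": [0, 0, 0], "claw": 40},
  {"slide": [0, 0, 0], "twist": [0, 0, 0], "claw": 55},
  {"slide": [0, 0, 0], "twist": [0, 0, 0], "claw": 55},
  {"slide": [0, 0, 0], "twist": [0, 0, 0], "claw": 55},
  {"slide": [0, 0, 0], "twist": [0, 0, 0], "claw": 55},
])

```text
time_s: 27.38
eef_pos: [0.5248, -0.1622, 0.1729]
tool_rot: [0.0, 0.225, 0.974, -0.0]
contact_force: [0.7, 0.5, 0.1]
grip_width: 0.0467
grip_force: 0.0
```

Run:
```python
from h import *
p,d,c,E=cam("wrist"); cv2.imwrite("pics/h.png",p[...,::-1]); s=ctrl.read_state(); print(s["contact_force"],s["grip_width"],s["grip_force"])
```

```text
[ 1.11405016  0.29178415 -0.36905376] 0.0469464126608152 0.0
```

View pics/h.png

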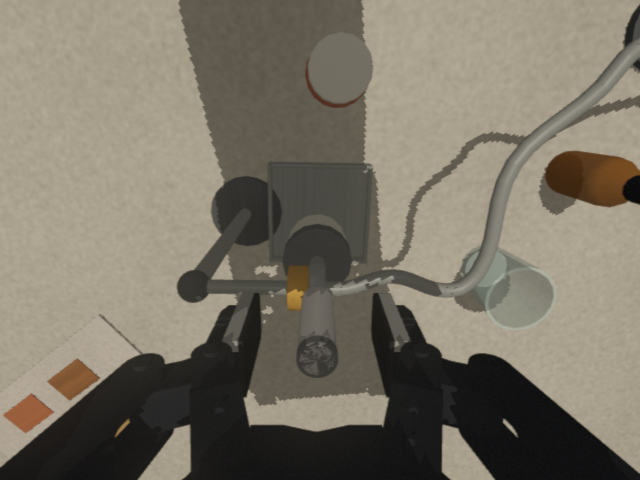

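The stem at (318,330) is free between the open pads, and the ring is against the collar at (298,285). Lift straight up, let it settle, check.

drive_tool([
  {"slide": [0, 0, -0.01], "twist": [0, 0, 0], "claw": 55},
  {"slide": [0, 0, -0.04], "twist": [0, 0, 0], "claw": 55},
  {"slide": [0, 0, -0.08], "twist": [0, 0, 0], "claw": 55},
  {"slide": [0, 0, -0.12], "twist": [0, 0, 0], "claw": 55},
  {"slide": [0, 0, -0.14], "twist": [0, 0, 0], "claw": 55},
  {"slide": [0, 0, -0.14], "twist": [0, 0, 0], "claw": 55},
  {"slide": [0, 0, -0.14], "twist": [0, 0, 0], "claw": 55},
  {"slide": [0, 0, -0.14], "twist": [0, 0, 0], "claw": 55},
  {"slide": [0, 0, -0.14], "twist": [0, 0, 0], "claw": 55},
  {"slide": [0, 0, -0.14], "twist": [0, 0, 0], "claw": 55},
  {"slide": [0, 0, -0.14], "twist": [0, 0, 0], "claw": 55},
  {"slide": [0, 0, -0.14], "twist": [0, 0, 0], "claw": 55},
])

```text
time_s: 28.92
eef_pos: [0.5248, -0.1623, 0.3129]
tool_rot: [0.0, 0.225, 0.974, 0.0]
contact_force: [0.3, -0.2, 0.3]
grip_width: 0.0474
grip_force: 0.0
```

Run:
```python
from h import *
p,d,c,E=cam("side"); cv2.imwrite("pics/i.png",cv2.resize(p[200:400,200:440],None,fx=3,fy=3,interpolation=cv2.INTER_CUBIC)[...,::-1])
P=cloud(d,c,E)
for i in range(3):
    p,d,c,E=cam("scene"); Q=cloud(d,c,E); k=(Q[...,2]>.19)&(Q[...,2]<.213)&(abs(Q[...,0]-.526)<.025)&(abs(Q[...,1]+.162)<.025); print(Q[k].mean(0).round(4),k.sum())
```

```text
[ 0.5276 -0.1579  0.2015] 97
[ 0.5275 -0.158   0.2012] 101
[ 0.5275 -0.1579  0.2011] 102
```

View pics/i.png

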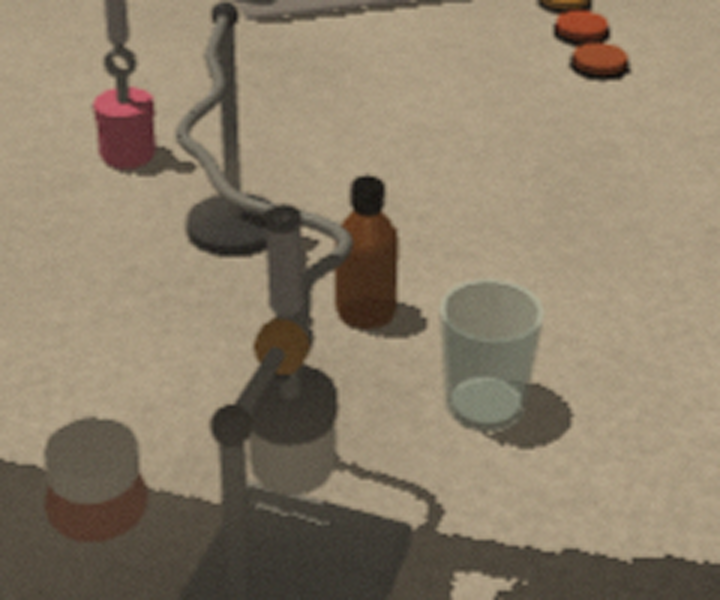

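The carrier hangs upright and still, with its ring directly behind the collar at (283,345). The bystanders have not been disturbed.

```bash
python3 -c "
from workcell import ctrl
print(ctrl.hand_in())"
```

```text
the job is handed in; nothing more can be done
None
```

I slid the carrier round both bends, pressed its ring against the stop at about 5 N for just over a second, and left it hanging there released and at rest; I've handed the job in, but no verdict came back.

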